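# Shut the brush tray and switch on the record vacuum

### The arm

A 6-joint arm with a two-finger parallel gripper is mounted at the origin on the work surface. World frame = base frame: x ahead of the robot, y to its left, z up, the work surface at z = 0. Lengths are in m, angles in rad, forces in N, time in s.
With the tool pointing down it reaches from about 0.35 to 0.875 m from the base axis. Payload 4.2 kg.
Tool frame: the origin (TCP) lies between the finger pads; the fingertips stand 25 mm ahead of it and the grasp point (between the pads) lies 6 mm ahead of it (robot.tip_reach is the distance from the TCP to the fingertips, in m); z points along the fingers, y is the direction in which the jaws open and shut (so a half turn about z gives the same grasp; the last joint's range is limited). The gripper opens to 85 mm and grips with 20 to 120 N. Pads are 22 mm wide; open, the fingers measure 114 mm over their backs; the gripper's body (76 mm by 85 mm) begins 54 mm behind the grasp point. The pads swing forward as they close: fully open they stand 13 mm farther back than shut.
Start: joints at [1.383, 0.385, 0.008, 0, -1.194, -0.259], TCP at [0.27, 0.564, 0.256] pointing down, gripper open.
Joint ranges: [-3.14, 3.14], [-1.21, 2.06], [-1.07, 1.41], [-3.16, 2.05], [-2.99, -0.16], [-3.1, 3.1]. Speed limits (rad/s): [2.79, 2.79, 3.14, 3.14, 3.14, 3.14].

### API

Orientations are given as a unit quaternion [w, x, y, z].
In Python, from plant import robot, imaging gives the robot as it stands. The module is installed in compiled form; this text tells all that it offers.
- The arm moves only by the tool jog_arm, never from a script. Its argument "commands" is a list of rows, each a list of 3 entries, a list of its own where there are three numbers: the turn, a rotation vector about the world's x, y, z in degrees, then the shift along the world's x, y, z in cm, then the opening, from -1 (shut) to 1 (fully open), so that 0 is half open. A call has 1 to 10 rows; each row is the pose to reach, as a shift and turn from the pose commanded when the call began; what a row does not reach only later rows make up. A row lasts 1/8 s, in which the tool goes at most 62.5 mm and 10.7 degrees, less where a joint would pass 70% of its speed; a pose out of reach is approached as far as the arm can. A call with a gripper value outside its range is refused whole. The fingers move at their own pace and stop on an object; "grip_force" is the grip in N (left out, the last holds). Time passes only in rows, so rows that repeat a pose let the fingers close. It gives the time, the measured TCP pose, the force and the opening at its end, in the units of the state.
- robot.get_state(): the state, without advancing time (a new reading comes with each control period).
- imaging.read_camera(name): name is "scene" or "top" or "wrist"; returns the picture (420x560x3 uint8, red, green, blue); there is no depth.
- imaging.calibration(name): a dict with "mtx" (3x3 intrinsics, pixels), "xyz" and "orientation" of the camera in the world. Camera axes: x right, y up, looking along -z (the intrinsics and any distortion apply to the point x, -y, -z); pixel columns grow to the right and rows downward; lengths in m; the calibration is good to about 2 mm. The wrist camera is an equidistant fisheye: a pixel r from the principal point sees the ray r / f radians off the axis. A picture is of the moment at which its call begins: read the wrist's pose just before it. calibration takes no time and is no camera call; for the wrist camera it gives the pose at the moment of the call.
- robot.hand_in(): hands the job in, once; it reports no verdict.
The state is a dict: "clock": time; "q": joint angles; "qd": joint speeds; "joint_efforts": joint torques, N m; "position": TCP position; "orientation": TCP orientation; "wrist_force": force on the tool from outside, world axes, zero at the start; "torque": the same for the moment, N m; "finger_gap": finger opening in m.
Only numpy, scipy, OpenCV 4.12 (cv2) and the standard library are available. Lean on these libraries where they do the work, as an engineer would, in place of code of your own. Each camera call takes 0.05 s, during which the arm holds its last target.

### The job

With the fingertips, push the tray of the vacuum unit fully shut with the beech brush left lying in it, without slamming it; then press down the half of the black rocker switch that has the white dot, all the way, so that the unit is on. Grasp and lift nothing, keep the fingers out of the tray and off the brush, do not press the switch before the tray is shut, and leave everything else on the table where it stands.

Things in the scene. Friction and masses are not known exactly. Their poses are not given: they have to be found in the camera images.
- vac_unit: grey vacuum unit fixed to the table, a box 220 mm deep (its x) by 240 mm wide (its y) by 100 mm tall; origin at the centre of its underside; its tray side faces its own -x, its z is up. A 42 mm tall nozzle stub (56 mm across at its foot) stands on its top at x +55, y -50 mm.
- drawer (a joint): how far the tray is slid out, in m: 0 = fully shut, up to 0.12 = out; it slides along the unit's -x to open. It takes about 2 N to push plus 6 N per m/s, stops hard at 0 and stays where it is left.
- drawer_face (a point): centre of the outer face of the tray's front panel (aluminium, 225 mm wide, 66 mm tall, 10 mm thick, with a flat blue patch in the middle, no handle). The face looks along the unit's -x; the panel reaches from 20 to 86 mm above the table. When shut, this point lies at x -120, y 0, z 53 mm in the unit's frame. Behind the panel is the white open tray that moves with it: 170 mm long (x), 200 mm wide (y), 4 mm walls, rim about 78 mm and floor 26 mm above the table.
- brush_mid (a point): centre of the beech record brush (wood block 40 x 110 mm, 32 mm tall, dark pad below) lying loose in the tray, its length roughly along the unit's y
- rocker (a joint): tilt of the black rocker switch in rad: 0 = off (the half with the white dot stands up), 0.40 = on (that half pressed fully down, hard stop). It stays where it is left and turns against 0.03 N m, so about 2 N pressed near its end.
- rocker_dot (a point): white dot on top of the black rocker (56 mm along the unit's x, 28 mm wide), 17 mm from its pivot and 11 mm from the rocker's end, on the half farther from the tray front. The pivot is at x -50, y +50, z 104 mm in the unit's frame; the dot starts about 115 mm and ends about 109 mm above the table.
- funnel_stand: red plastic funnel fixed in a tin wire stand, 90 mm across, 115 mm tall, loose; origin at the centre of its underside; to be left alone
- bottle: amber bottle with black cap, 54 mm across, 130 mm tall, loose; origin at the centre of its underside; to be left alone
- jar: small jar, 64 mm across, 75 mm tall, loose; origin at the centre of its underside; to be left alone
- roller: green dust roller on a small white base, 36 x 100 mm, 36 mm tall, loose; origin at the centre of its underside; to be left alone
- record: black record with yellow label lying flat, 300 mm across, 4 mm thick, loose; origin at the centre of its underside; to be left alone
- brush: the same brush; origin at the centre of its underside
Mind the look-alikes: they are no part of the job. What is shaped like the brush but orange is not meant.

How it is judged:
By the outcome, as a careful person would: the job done as asked, in the order asked, and still so for the second after the job is handed in, with the robot touching nothing.
It also fails if it takes over 38 s, if anything falls off the work surface, if the arm or the gripper's body presses on something with over 40 N, if the wrist force passes 120 N, or if a joint passes its speed limit or range.

## Working session

There is one attempt and no reset: what is moved stays moved. The work goes in short steps, Python scripts to look and compute and a tool call to move; the robot and the scene stay as the last step left them, time stands still between calls to the robot, and variables do not carry over. Pictures are saved under pics/ and viewed, and the job is handed in when it is done.

Besides the shell and the picture viewer there is one more tool, called in YAML: its name, and indented under it one key for each argument. jog_arm: Moves the arm, as the interface text tells. Its arguments: {"type":"object","properties":{"commands":{"type":"array"},"grip_force":{"type":"number"}},"required":["commands"]}

```bash
mkdir -p pics; python3 - <<'E'
from plant import robot, imaging
import cv2
for n in ("scene","top"):
    im=imaging.read_camera(n); cv2.imwrite(f"pics/{n}0.png",im[:,:,::-1])
    c=imaging.calibration(n); print(n,c)
s=robot.get_state(); print(s, robot.tip_reach)
E
```

```text
scene {'mtx': array([[438.41886275,   0.        , 286.89257503],
       [  0.        , 438.41886275, 211.01877085],
       [  0.        ,   0.        ,   1.        ]]), 'xyz': array([ 1.27905643, -0.68043955,  0.87425895]), 'orientation': array([0.80883716, 0.37079515, 0.19514401, 0.41256784])}
top {'mtx': array([[443.38010734,   0.        , 281.14733528],
       [  0.        , 443.38010734, 218.34418864],
       [  0.        ,   0.        ,   1.        ]]), 'xyz': array([ 0.36302243, -0.15978838,  1.36525108]), 'orientation': array([ 0.71502325,  0.0401837 , -0.0463595 , -0.69640349])}
{'clock': 0.1, 'q': array([ 1.38260532e+00,  3.85483080e-01,  6.75336518e-03, -4.36393432e-04,
       -1.19401248e+00, -2.58624111e-01]), 'qd': array([-0.00141281, -0.00149376,  0.00295551,  0.00026505,  0.0009726 ,
        0.00033902]), 'joint_efforts': array([-3.52616762e-04, -3.93321741e+01,  1.88928258e+01,  4.19785872e+00,
       -2.59415712e-03,  3.64212553e-06]), 'position': array([0.26982243, 0.56322418, 0.25532509]), 'orientation': array([ 9.79471042e-04,  9.75129839e-01, -2.21632148e-01, -1.68430586e-04]), 'wrist_force': array([0.54720793, 0.47811749, 0.0047936 ]), 'torque': array([-0.04749723,  0.04486014,  0.01730913]), 'finger_gap': 0.08576751342398097} 0.025
```

View pics/scene0.png

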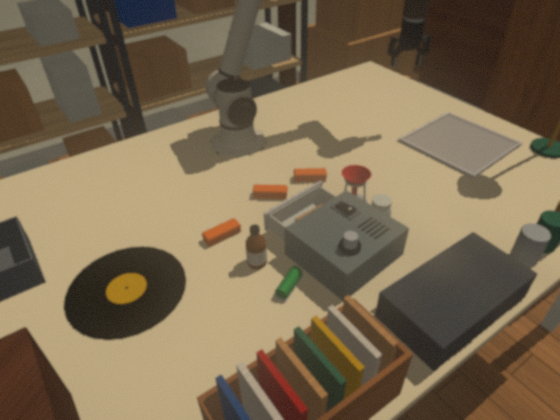

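View pics/top0.png

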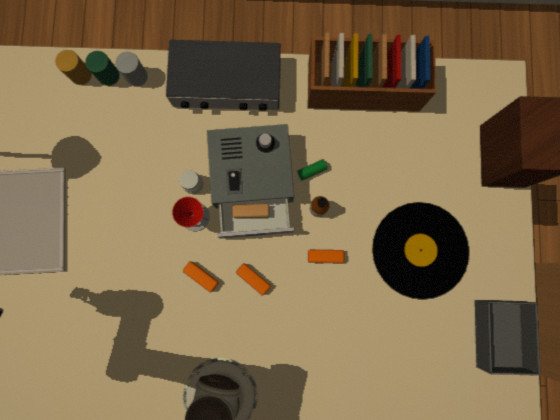

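The scene view shows the unit at about (345,240) with the tray opening toward the robot. In the top view the unit spans (208–292, 127–203). Its tray panel is near (257,233), the brush at (251,211) and the rocker at (234,181). The nearest obstacles are the funnel (188,212), jar (192,182), bottle (320,205) and orange look-alikes at (254,279), (200,276) and (326,256). Next I'll zoom in and measure.

```bash
cat > h.py <<'E'
import numpy as np
from plant import robot, imaging
from scipy.spatial.transform import Rotation as R
def Rm(q): return R.from_quat([q[1],q[2],q[3],q[0]]).as_matrix()
def ray(n,u,v,c=None):
    c=c or imaging.calibration(n);K=c["mtx"]
    d=np.array([(u-K[0,2])/K[0,0],-(v-K[1,2])/K[1,1],-1.]);return c["xyz"],Rm(c["orientation"])@d
def onz(n,u,v,z):
    o,d=ray(n,u,v);return o+d*(z-o[2])/d[2]
def proj(n,p):
    c=imaging.calibration(n);K=c["mtx"];x=Rm(c["orientation"]).T@(np.array(p)-c["xyz"])
    return K[0,0]*x[0]/-x[2]+K[0,2], K[1,1]*x[1]/x[2]+K[1,2]
E
python3 - <<'E'
import cv2
im=cv2.imread("pics/top0.png")[110:310,170:370];cv2.imwrite("pics/topz.png",cv2.resize(im,(600,600),interpolation=cv2.INTER_CUBIC))
im=cv2.imread("pics/scene0.png")[150:300,240:440];cv2.imwrite("pics/scz.png",cv2.resize(im,(800,600),interpolation=cv2.INTER_CUBIC))
E
```

```text
(no output)
```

View pics/topz.png

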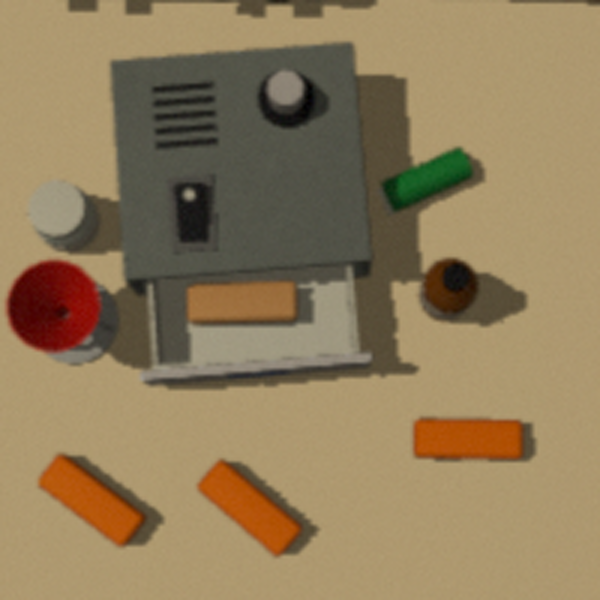

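View pics/scz.png

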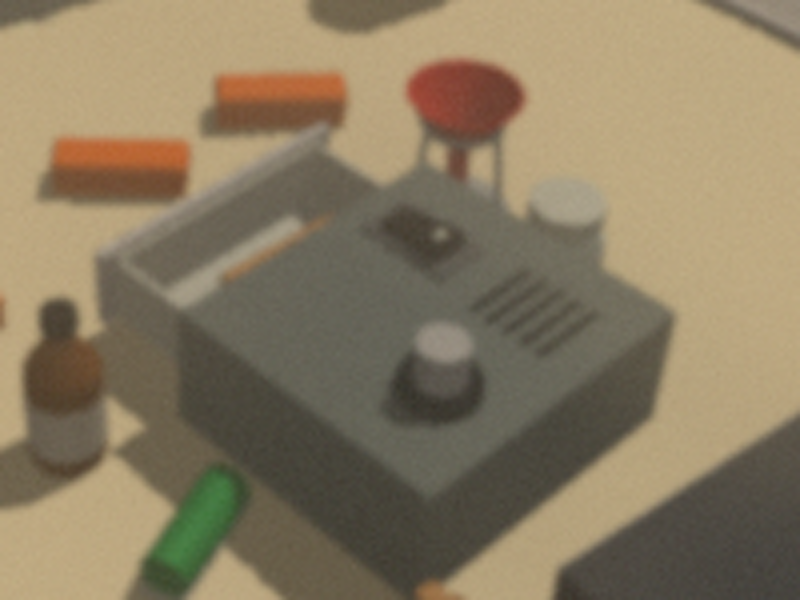

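```bash
python3 - <<'E'
from h import *
def t(x,y,z): return onz("top",170+x/3-.33,110+y/3-.33,z)
def s(x,y,z): return onz("scene",240+x/4-.4,150+y/4-.4,z)
C=[t(*p,.1) for p in [(111,62),(353,43),(371,262),(127,279)]]
print("corners",np.round(C,4))
for a in range(4): print(np.linalg.norm(C[a]-C[(a+1)%4]))
m=sum(C)/4
xd=(C[0]+C[1]-C[2]-C[3]);yd=(C[0]+C[3]-C[1]-C[2])
a1=np.arctan2(xd[1],xd[0]);a2=np.arctan2(-yd[0],yd[1]);print("centre",m,np.degrees([a1,a2]))
a=(a1+a2)/2
SC=[s(*p,.1) for p in [(672,318),(430,497),(180,312)]]
print("scene corners BL? back-left,back-right,front-right",np.round(SC,4))
ms=(SC[0]+SC[2])/2; print("scene centre",ms)
d=SC[0]-SC[1];print(np.degrees(np.arctan2(-d[0],d[1])))
for nm,c in(("top",m),("sc",ms)):
  W=lambda x,y:np.round(c[:2]+np.array([x*np.cos(a)-y*np.sin(a),x*np.sin(a)+y*np.cos(a)]),4)
  print(nm,"dot pred",W(-33,50) if 0 else W(-.033,.05),"shut face",W(-.12,0))
print("dot top",t(189,195,.115),"scene",s(441,234,.115))
P=[t(143,378,.086),t(371,357,.086)];print("panel outer top edge",P,np.linalg.norm(P[0]-P[1]))
Ps=[s(100,252,.086),s(326,122,.086)];print("scene",Ps,np.linalg.norm(Ps[0]-Ps[1]))
for n,x,y,z in[("brushc",242,303,.062),("bottle cap",457,276,.13),("orange1",249,507,.032),("o2",468,438,.032),("funnel",54,306,.115),("jar",57,208,.075)]: print(n,np.round(t(x,y,z),3))
E
```

```text
corners [[ 0.7737  0.0569  0.1   ]
 [ 0.8    -0.1799  0.1   ]
 [ 0.582  -0.2025  0.1   ]
 [ 0.559   0.0316  0.1   ]]
0.2382498183131623
0.21911373192801956
0.23524488056494305
0.21621222331313414
centre [ 0.67869464 -0.07346615  0.1       ] [6.3179077  5.96919033]
scene corners BL? back-left,back-right,front-right [[ 0.7808  0.0526  0.1   ]
 [ 0.8032 -0.1754  0.1   ]
 [ 0.5878 -0.2005  0.1   ]]
scene centre [ 0.68432852 -0.07396123  0.1       ]
5.607850649761318
top dot pred [ 0.6405 -0.0273] shut face [ 0.5594 -0.0863]
sc dot pred [ 0.6462 -0.0278] shut face [ 0.565  -0.0868]
dot top [ 0.63964763 -0.02626538  0.115     ] scene [ 0.64201233 -0.0238016   0.115     ]
panel outer top edge [array([0.46522219, 0.01404022, 0.086     ]), array([ 0.49141399, -0.2050571 ,  0.086     ])] 0.2206572975550527
scene [array([ 0.49284763, -0.20087581,  0.086     ]), array([0.46829113, 0.01964091, 0.086     ])] 0.22187980021070852
brushc [ 0.544 -0.077  0.062]
bottle cap [ 0.566 -0.283  0.13 ]
orange1 [ 0.344 -0.089  0.032]
o2 [ 0.418 -0.306  0.032]
funnel [0.529 0.097 0.115]
jar [0.632 0.107 0.075]
```

jog_arm:
  commands:
    - [[0,0,3],[1.5,-6,0],-1]
    - [[0,0,6],[3,-12,0],-1]
    - [[0,0,9],[4.5,-18,0],-1]
    - [[0,0,12],[6,-24,0],-1]
    - [[0,0,15],[7.5,-30,0],-1]
    - [[0,0,19],[9,-36,0],-1]
    - [[0,0,22],[10.5,-42,0],-1]
    - [[0,0,25],[12,-48,0],-1]
    - [[0,0,28.5],[13.5,-54,0],-1]
    - [[0,0,31.7],[14.5,-60,0],-1]
  grip_force: 20

```text
clock: 1.35
position: [0.4151, -0.0383, 0.2564]
orientation: [-0.0, 0.999, 0.054, 0.0]
wrist_force: [0.6, 0.3, 1.0]
finger_gap: 0.0002
```

jog_arm:
  commands:
    - [[0,0,0],[0.5,-3,0],-1]
    - [[0,0,0],[1,-6.2,-2],-1]
    - [[0,0,0],[1,-6.2,-6],-1]
    - [[0,0,0],[1,-6.2,-9],-1]
    - [[0,0,0],[1,-6.2,-9],-1]
    - [[0,0,0],[1,-6.2,-9],-1]

```text
clock: 2.1
position: [0.4258, -0.0983, 0.1673]
orientation: [0.0, 0.999, 0.054, 0.001]
wrist_force: [0.3, -0.8, 0.1]
finger_gap: 0.0001
```

```bash
python3 - <<'E'
from h import *
import cv2
s=robot.get_state();print(s["position"],s["orientation"],s["wrist_force"],s["finger_gap"])
for n in ("scene","top","wrist"):
    im=imaging.read_camera(n)[:,:,::-1]
    cv2.imwrite(f"pics/{n}1.png",im)
im=cv2.imread("pics/top1.png")[110:310,170:370];cv2.imwrite("pics/topz1.png",cv2.resize(im,(600,600),interpolation=cv2.INTER_CUBIC))
im=cv2.imread("pics/scene1.png")[130:280,240:440];cv2.imwrite("pics/scz1.png",cv2.resize(im,(800,600),interpolation=cv2.INTER_CUBIC))
E
```

```text
[ 0.42584886 -0.09827798  0.1673295 ] [1.61835530e-04 9.98565695e-01 5.35332545e-02 8.47040509e-04] [ 0.27167871 -0.8484899   0.09340234] 0.00011666024172048599
```

View pics/topz1.png

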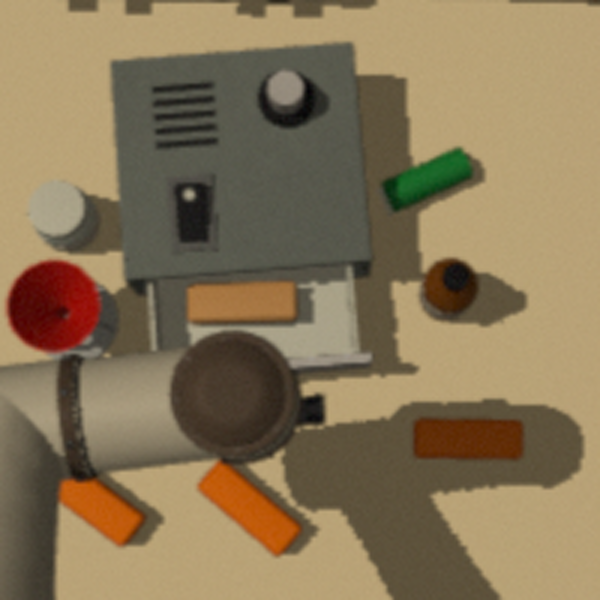

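View pics/scz1.png

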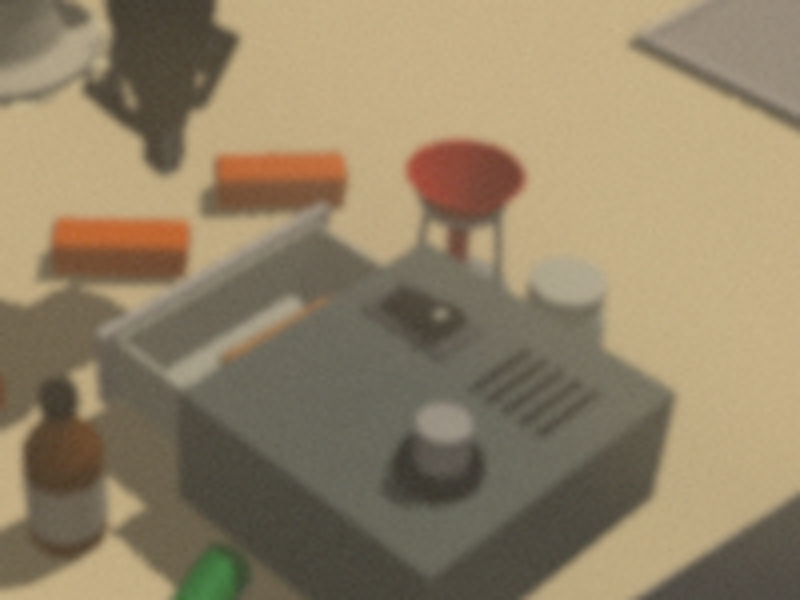

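View pics/wrist1.png

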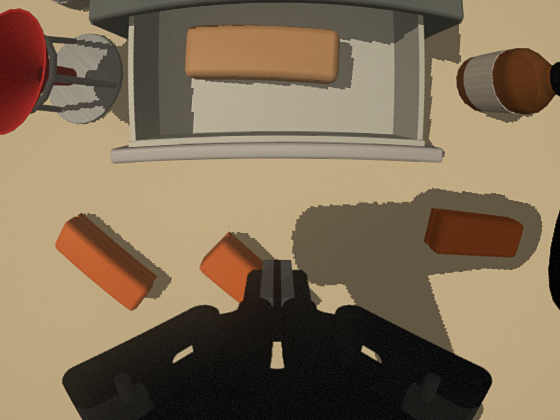

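The wrist view shows the gripper centred on the panel: the fingers are at column 277 and the panel spans 112–443. The brush and props haven't moved. Next I lower the fingers in front of the panel.

jog_arm:
  commands:
    - [[0,0,0],[0.8,0.1,-3],-1]
    - [[0,0,0],[0.8,0.1,-6],-1]
    - [[0,0,0],[0.8,0.1,-8.7],-1]
    - [[0,0,0],[0.8,0.1,-8.7],-1]
    - [[0,0,0],[0.8,0.1,-8.7],-1]

```text
clock: 2.88
position: [0.4342, -0.0972, 0.0806]
orientation: [0.0, 0.999, 0.054, 0.001]
wrist_force: [0.1, 0.2, 0.2]
finger_gap: -0.0001
```

```bash
python3 - <<'E'
from h import *
import cv2
s=robot.get_state();print(s["position"],s["wrist_force"],s["finger_gap"])
im=imaging.read_camera("wrist")[:,:,::-1]
cv2.imwrite("pics/wrist2.png",im)
im=imaging.read_camera("scene")[130:280,240:440,::-1];cv2.imwrite("pics/scz2.png",cv2.resize(im,(800,600),interpolation=cv2.INTER_CUBIC))
E
```

```text
[ 0.43415703 -0.09721876  0.08057716] [0.06090208 0.21345814 0.17630864] -0.00011743460711772148
```

View pics/wrist2.png

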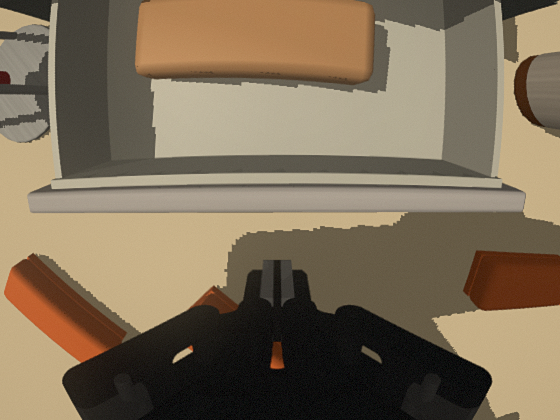

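View pics/scz2.png

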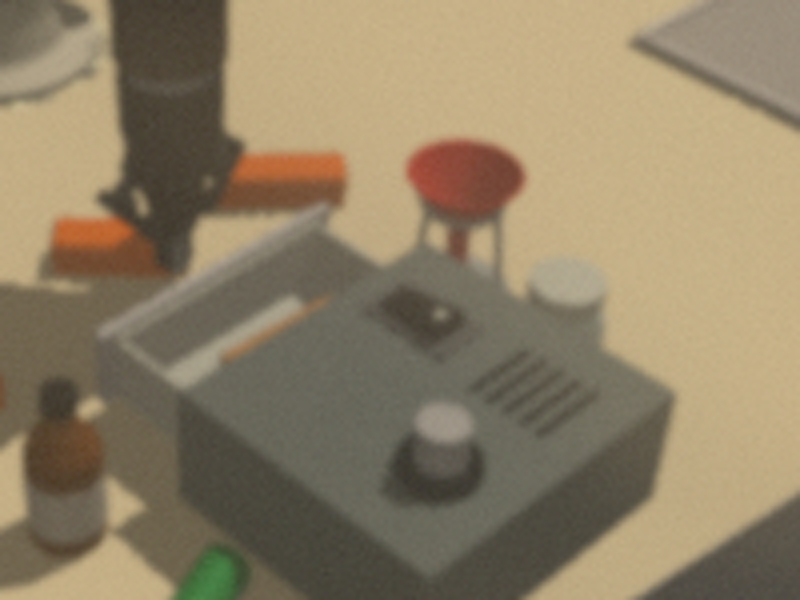

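jog_arm:
  commands:
    - [[0,0,0],[1,0.1,0],-1]
    - [[0,0,0],[1.8,0.2,0],-1]
    - [[0,0,0],[2.3,0.25,0],-1]
    - [[0,0,0],[2.6,0.28,0],-1]
    - [[0,0,0],[2.9,0.31,0],-1]
    - [[0,0,0],[3.2,0.34,0],-1]
    - [[0,0,0],[3.5,0.37,0],-1]
    - [[0,0,0],[3.8,0.4,0],-1]
    - [[0,0,0],[4.1,0.44,0],-1]
    - [[0,0,0],[4.4,0.47,0],-1]

```text
clock: 4.22
position: [0.4769, -0.0927, 0.0791]
orientation: [-0.0, 0.999, 0.053, -0.0]
wrist_force: [-1.0, -0.0, -0.4]
finger_gap: -0.0003
```

jog_arm:
  commands:
    - [[0,0,0],[0.4,0.04,0],-1]
    - [[0,0,0],[0.8,0.08,0],-1]
    - [[0,0,0],[1.2,0.13,0],-1]
    - [[0,0,0],[1.6,0.17,0],-1]
    - [[0,0,0],[2.0,0.21,0],-1]
    - [[0,0,0],[2.4,0.25,0],-1]
    - [[0,0,0],[2.8,0.3,0],-1]
    - [[0,0,0],[3.2,0.34,0],-1]
    - [[0,0,0],[3.6,0.38,0],-1]
    - [[0,0,0],[4.0,0.43,0],-1]

```text
clock: 5.48
position: [0.5173, -0.0883, 0.0793]
orientation: [0.0, 0.999, 0.053, -0.0]
wrist_force: [-1.7, -1.0, -1.4]
finger_gap: -0.0004
```

```bash
python3 - <<'E'
from h import *
import cv2
s=robot.get_state();print(s["position"],s["wrist_force"],s["finger_gap"])
im=imaging.read_camera("wrist")[:,:,::-1]
cv2.imwrite("pics/wrist3.png",im)
E
```

```text
[ 0.51727836 -0.08834546  0.07931126] [-1.69112018 -0.97508642 -1.41099177] -0.0004026258037605254
```

View pics/wrist3.png

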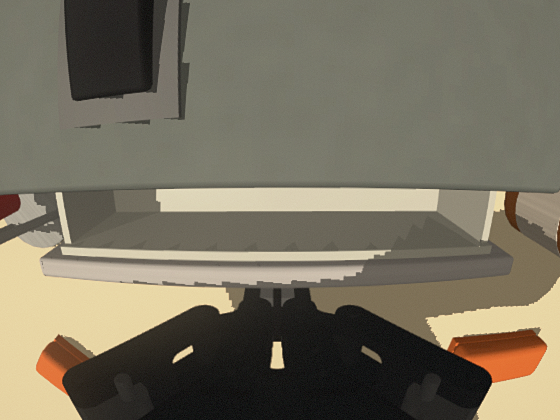

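The fingertips are pushing the panel, and about 35 mm of the tray is still out. Next I continue gently.

jog_arm:
  commands:
    - [[0,0,0],[0.3,0.03,0],-1]
    - [[0,0,0],[0.6,0.06,0],-1]
    - [[0,0,0],[0.9,0.1,0],-1]
    - [[0,0,0],[1.2,0.13,0],-1]
    - [[0,0,0],[1.5,0.16,0],-1]
    - [[0,0,0],[1.8,0.19,0],-1]
    - [[0,0,0],[2.1,0.22,0],-1]
    - [[0,0,0],[2.4,0.26,0],-1]
    - [[0,0,0],[2.5,0.27,0],-1]
    - [[0,0,0],[2.6,0.28,0],-1]

```text
clock: 6.78
position: [0.5431, -0.0856, 0.0793]
orientation: [-0.0, 0.999, 0.053, 0.0]
wrist_force: [-0.4, -0.2, 1.6]
finger_gap: -0.0001
```

jog_arm:
  commands:
    - [[0,0,0],[0.1,0.01,0],-1]
    - [[0,0,0],[0.2,0.02,0],-1]
    - [[0,0,0],[0.3,0.03,0],-1]
    - [[0,0,0],[0.4,0.04,0],-1]
    - [[0,0,0],[0.5,0.05,0],-1]

```text
clock: 7.4
position: [0.5481, -0.085, 0.0793]
orientation: [-0.0, 0.999, 0.053, 0.0]
wrist_force: [-1.2, 0.5, 1.6]
finger_gap: 0.0
```

```bash
python3 - <<'E'
from h import *
import cv2
s=robot.get_state();print(s["position"],s["wrist_force"],s["finger_gap"])
im=imaging.read_camera("wrist")[:,:,::-1]
cv2.imwrite("pics/wrist4.png",im)
E
```

```text
[ 0.54808334 -0.08502283  0.07933325] [-1.18377923  0.53222102  1.60737466] 1.669458730122396e-05
```

View pics/wrist4.png

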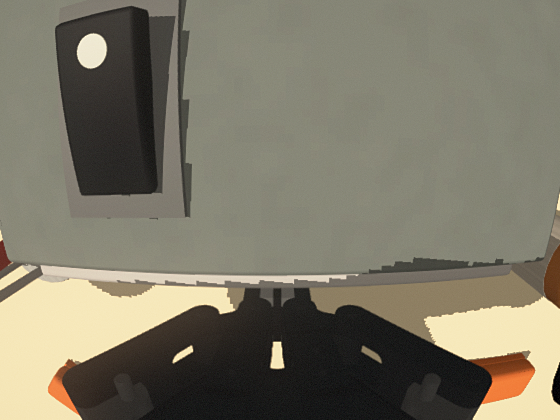

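The panel is almost at the unit's front. I keep going in 1 mm steps and watch the force.

jog_arm:
  commands:
    - [[0,0,0],[0.1,0.01,0],-1]
    - [[0,0,0],[0.2,0.02,0],-1]
    - [[0,0,0],[0.3,0.03,0],-1]

```text
clock: 7.82
position: [0.5509, -0.0847, 0.0793]
orientation: [-0.0, 0.999, 0.053, -0.0]
wrist_force: [-2.8, 0.3, 1.3]
finger_gap: 0.0005
```

jog_arm:
  commands:
    - [[0,0,0],[0.1,0.01,0],-1]
    - [[0,0,0],[0.2,0.02,0],-1]
    - [[0,0,0],[0.3,0.03,0],-1]

```text
clock: 8.2
position: [0.551, -0.0848, 0.0789]
orientation: [0.0, 0.999, 0.053, -0.004]
wrist_force: [-10.7, 0.8, 6.9]
finger_gap: -0.0
```

The tool stopped at x = 0.551 (0.550 was predicted for shut) and the force rose to 11 N, so the tray is at its stop. Next I back off, rise and look.

jog_arm:
  commands:
    - [[0,0,0],[-1,-0.1,0],-1]
    - [[0,0,0],[-3,-0.3,0],-1]
    - [[0,0,0],[-4,-0.4,3],-1]
    - [[0,0,0],[-4,-0.4,8],-1]
    - [[0,0,0],[-4,-0.4,10],-1]
    - [[0,0,0],[-4,-0.4,10],-1]
    - [[0,0,0],[-4,-0.4,10],-1]

```text
clock: 9.07
position: [0.5136, -0.0884, 0.1783]
orientation: [-0.0, 0.999, 0.053, -0.0]
wrist_force: [-0.5, -0.4, 0.3]
finger_gap: 0.0005
```

```bash
python3 - <<'E'
from h import *
import cv2
s=robot.get_state();print(s["position"],s["wrist_force"],s["finger_gap"])
c=imaging.calibration("wrist");print(c)
im=imaging.read_camera("wrist")[:,:,::-1];cv2.imwrite("pics/wrist5.png",im)
im=imaging.read_camera("scene")[130:280,240:440,::-1];cv2.imwrite("pics/scz5.png",cv2.resize(im,(800,600),interpolation=cv2.INTER_CUBIC))
E
```

```text
[ 0.51358155 -0.08842506  0.17834324] [-0.46365108 -0.4417815   0.3371898 ] 0.0005026270440490869
{'mtx': array([[325.1922621 ,   0.        , 276.75992201],
       [  0.        , 325.1922621 , 213.56320124],
       [  0.        ,   0.        ,   1.        ]]), 'xyz': array([ 0.5917095 , -0.08036117,  0.29568769]), 'orientation': array([ 0.73460037, -0.11451147,  0.10272978, -0.66082979])}
```

View pics/wrist5.png

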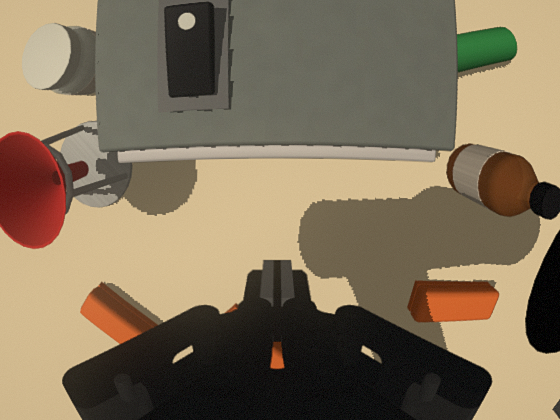

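View pics/scz5.png

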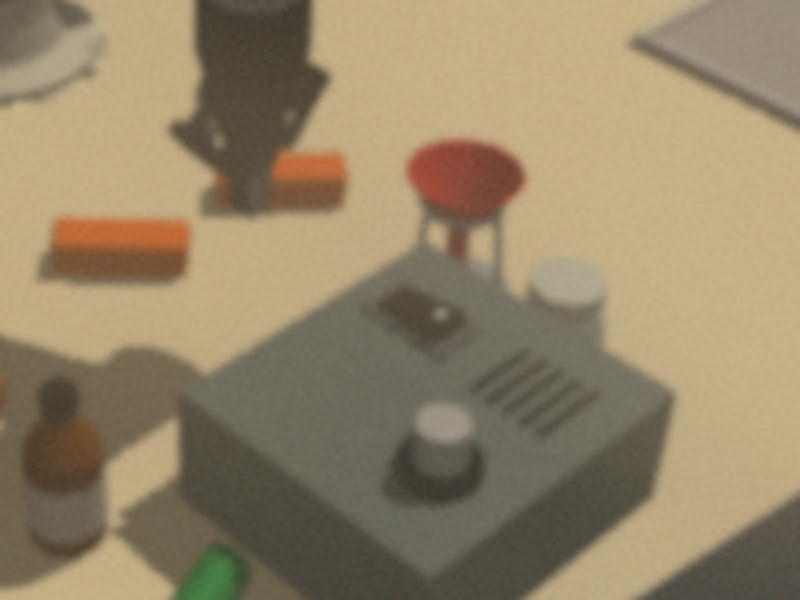

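The tray looks shut: in the wrist view only the panel's thickness shows, around rows 150–160. Next I check that numerically and locate the dot at (187,20).

```bash
cat >> h.py <<'E'
def wz(c,u,v,z):
    K=c["mtx"];x=(u-K[0,2])/K[0,0];y=(v-K[1,2])/K[1,1];t=np.hypot(x,y)
    d=np.array([np.sin(t)*x/t,-np.sin(t)*y/t,-np.cos(t)]);d=Rm(c["orientation"])@d
    o=c["xyz"];return o+d*(z-o[2])/d[2]
E
python3 - <<'E'
from h import *
import cv2
c=imaging.calibration("wrist");im=cv2.imread("pics/wrist5.png")
m=(im.min(2)>190).astype(np.uint8);m[:,:150]=0;m[:,220:]=0;m[60:]=0
n,l,s,ce=cv2.connectedComponentsWithStats(m);print(s[1:],ce[1:])
print("dot",wz(c,187,20,.115))
for r in range(140,172,2): print(r,im[r,277],end=" ")
print()
for u,v in [(277,159),(277,148)]: print(wz(c,u,v,.086),wz(c,u,v,.1))
cv2.imwrite("pics/w5z.png",cv2.resize(im[130:180,90:470],(760,100)))
E
```

```text
[] []
dot [ 0.64169189 -0.02485793  0.115     ]
140 [ 99 111 115] 142 [85 96 98] 144 [70 81 81] 146 [159 176 189] 148 [162 179 192] 150 [161 179 191] 152 [157 173 185] 154 [152 168 180] 156 [136 150 159] 158 [123 153 171] 160 [146 190 214] 162 [144 188 212] 164 [147 190 214] 166 [148 190 214] 168 [147 190 215] 170 [148 190 214] 
[ 0.56187799 -0.08383744  0.086     ] [ 0.56387574 -0.08360579  0.1       ]
[ 0.5690254 -0.0830772  0.086    ] [ 0.57054467 -0.08289645  0.1       ]
```

View pics/w5z.png

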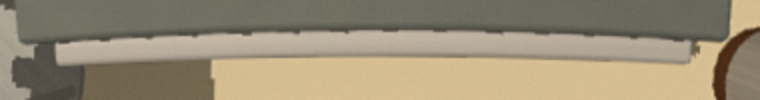

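The panel face measures x = 0.562 against the unit's front edge at about 0.572. That is the 10 mm panel thickness, so the tray is shut. The dot's three measurements agree to about 2.5 mm, near (0.641, -0.025). I'll press 5 mm farther out than the dot, so the flat tip reaches the full tilt.

jog_arm:
  commands:
    - [[0,0,0],[4,2,0],-1]
    - [[0,0,0],[8,4,0],-1]
    - [[0,0,0],[12,6,0],-1]
    - [[0,0,0],[13.2,6.4,0],-1]
    - [[0,0,0],[13.2,6.4,-1.5],-1]
    - [[0,0,0],[13.2,6.4,-2.5],-1]
    - [[0,0,0],[13.2,6.4,-2.5],-1]

```text
clock: 10.05
position: [0.6442, -0.0252, 0.1528]
orientation: [0.0, 0.999, 0.053, -0.002]
wrist_force: [0.5, 0.3, 0.2]
finger_gap: 0.0
```

```bash
python3 - <<'E'
from h import *
import cv2
s=robot.get_state();print(s["position"],s["wrist_force"],s["finger_gap"])
im=imaging.read_camera("wrist")[:,:,::-1];cv2.imwrite("pics/wrist6.png",im)
im=imaging.read_camera("scene")[130:280,240:440,::-1];cv2.imwrite("pics/scz6.png",cv2.resize(im,(800,600),interpolation=cv2.INTER_CUBIC))
E
```

```text
[ 0.64424951 -0.02518512  0.15277056] [0.45790733 0.27972698 0.19905234] 1.1456585048870928e-05
```

View pics/wrist6.png

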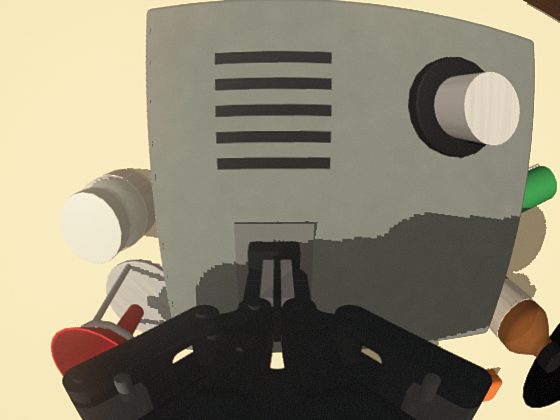

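View pics/scz6.png

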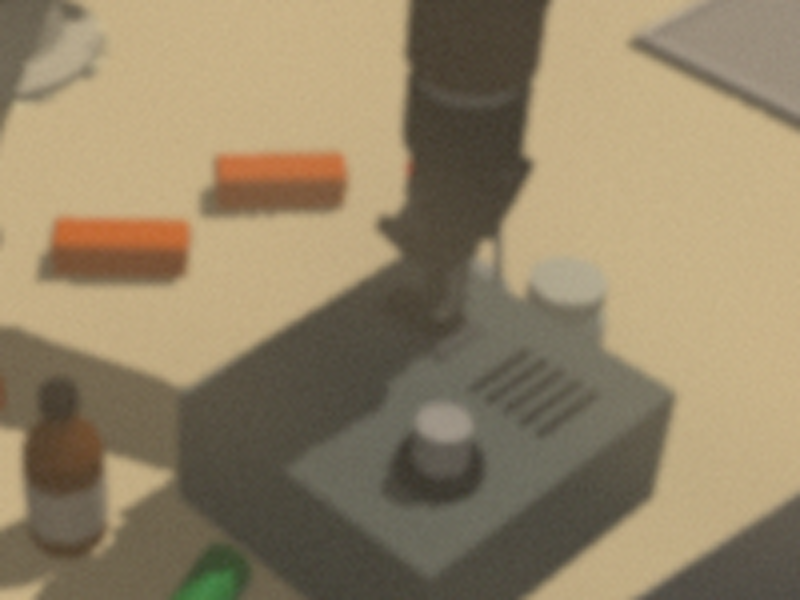

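The fingers are centred over the switch in the wrist view: the bezel spans columns 235–316 and the fingers are at 277. They sit over the dot end. Next I press slowly.

jog_arm:
  commands:
    - [[0,0,0],[0.1,0,-0.5],-1]
    - [[0,0,0],[0.1,0,-0.8],-1]
    - [[0,0,0],[0.1,0,-1.0],-1]
    - [[0,0,0],[0.1,0,-1.2],-1]
    - [[0,0,0],[0.1,0,-1.4],-1]
    - [[0,0,0],[0.1,0,-1.6],-1]

```text
clock: 10.9
position: [0.648, -0.0243, 0.139]
orientation: [0.0, 0.999, 0.053, 0.001]
wrist_force: [2.2, 0.7, 1.2]
finger_gap: 0.0004
```

jog_arm:
  commands:
    - [[0,0,0],[0,0,-0.1],-1]
    - [[0,0,0],[0,0,-0.2],-1]
    - [[0,0,0],[0,0,-0.2],-1]

```text
clock: 11.28
position: [0.6476, -0.0244, 0.1367]
orientation: [0.0, 0.999, 0.053, 0.001]
wrist_force: [2.3, 0.1, 2.2]
finger_gap: 0.0001
```

jog_arm:
  commands:
    - [[0,0,0],[0,0,-0.1],-1]
    - [[0,0,0],[0,0,-0.2],-1]
    - [[0,0,0],[0,0,-0.2],-1]

```text
clock: 11.65
position: [0.6479, -0.0243, 0.1348]
orientation: [-0.0, 0.999, 0.053, 0.001]
wrist_force: [3.2, 0.2, 3.3]
finger_gap: -0.0001
```

jog_arm:
  commands:
    - [[0,0,0],[0,0,-0.1],-1]
    - [[0,0,0],[0,0,-0.1],-1]

```text
clock: 11.9
position: [0.6481, -0.0243, 0.1341]
orientation: [0.0, 0.999, 0.053, 0.001]
wrist_force: [4.8, -0.3, 4.3]
finger_gap: -0.0001
```

jog_arm:
  commands:
    - [[0,0,0],[0,0,-0.1],-1]
    - [[0,0,0],[0,0,-0.1],-1]

```text
clock: 12.15
position: [0.6482, -0.0243, 0.134]
orientation: [0.0, 0.999, 0.054, 0.002]
wrist_force: [3.4, 1.3, 8.6]
finger_gap: 0.0003
```

jog_arm:
  commands:
    - [[0,0,0],[0,0,-0.1],-1]
    - [[0,0,0],[0,0,-0.1],-1]

```text
clock: 12.4
position: [0.6482, -0.0243, 0.1339]
orientation: [0.0, 0.999, 0.054, 0.002]
wrist_force: [1.5, 0.9, 12.0]
finger_gap: -0.0
```

It came to a hard stop at TCP z = 0.134 (0.1345 was predicted) with the force at 12 N. Next I lift and check.

jog_arm:
  commands:
    - [[0,0,0],[0,0,1],-1]
    - [[0,0,0],[0,0,4],-1]
    - [[0,0,0],[0,0,8],-1]
    - [[0,0,0],[-5,-2.5,9],-1]
    - [[0,0,0],[-10,-5,9],-1]
    - [[0,0,0],[-15,-6,9],-1]
    - [[0,0,0],[-17,-6,9],-1]
    - [[0,0,0],[-17,-6,9],-1]

```text
clock: 13.4
position: [0.4737, -0.0848, 0.2203]
orientation: [-0.0, 0.999, 0.053, -0.003]
wrist_force: [-0.8, -0.2, 0.6]
finger_gap: -0.0002
```

```bash
python3 - <<'E'
from h import *
import cv2
s=robot.get_state();print(s["position"],s["wrist_force"],s["clock"])
c=imaging.calibration("wrist")
im=imaging.read_camera("wrist")[:,:,::-1];cv2.imwrite("pics/wrist7.png",im)
import pickle;pickle.dump(c,open("c7.pkl","wb"))
a=imaging.read_camera("scene")[:,:,::-1];cv2.imwrite("pics/scene7.png",a);im=a[150:300,240:440];cv2.imwrite("pics/scz7.png",cv2.resize(im,(800,600),interpolation=cv2.INTER_CUBIC))
im=imaging.read_camera("top")[110:310,170:370,::-1];cv2.imwrite("pics/topz7.png",cv2.resize(im,(600,600),interpolation=cv2.INTER_CUBIC))
E
```

```text
[ 0.47370129 -0.0848406   0.22033064] [-0.76756267 -0.2055949   0.6163295 ] 13.4
```

View pics/wrist7.png

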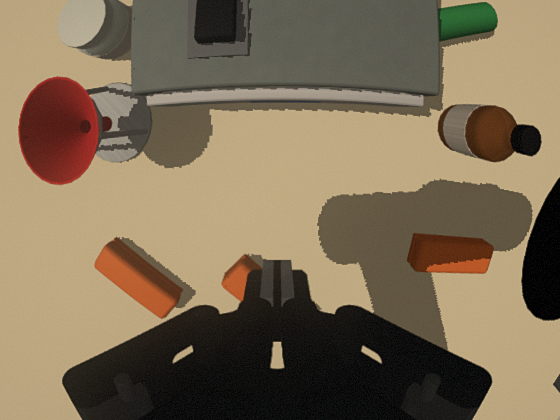

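View pics/scz7.png

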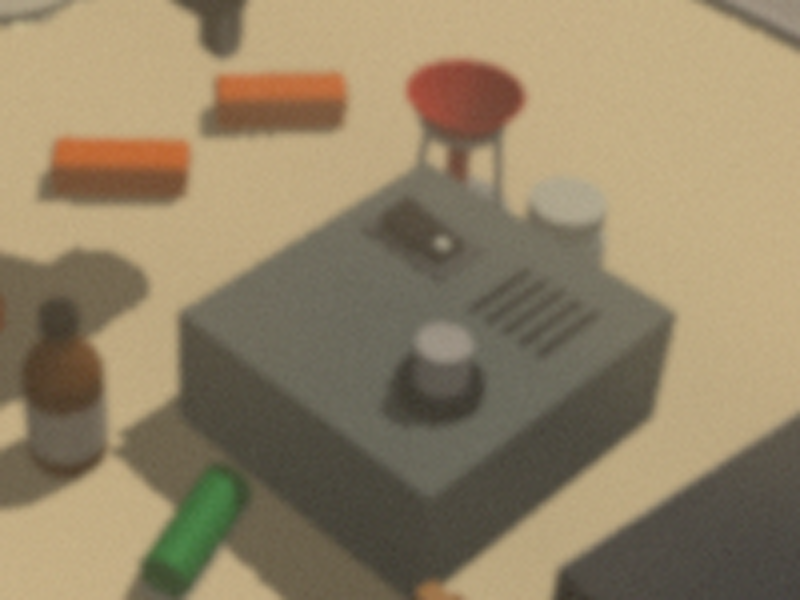

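View pics/topz7.png

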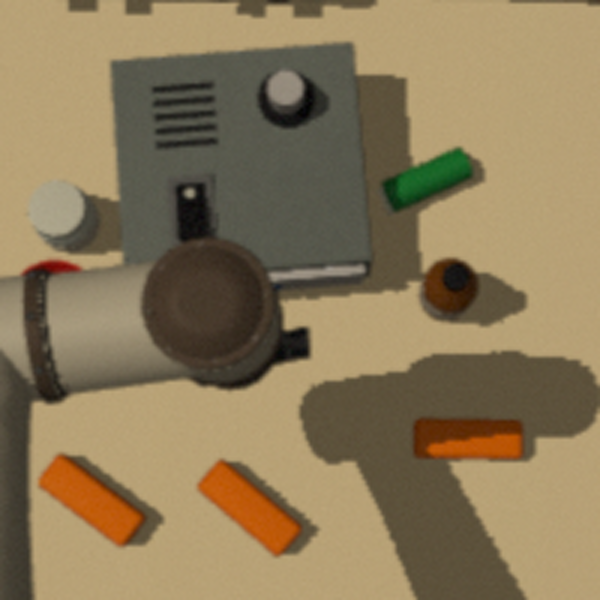

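```bash
python3 - <<'E'
from h import *
import cv2,pickle
def P(x,y,z):
    u,v=proj("scene",[x,y,z]);return (u-240+.4)*4,(v-150+.4)*4
print("expected zoom-px dot off/on",P(.641,-.025,.115),P(.641+.001,-.025,.109))
for f in("scene0","scene7"):
    g=cv2.imread(f"pics/{f}.png")[200:218,340:362].min(2).astype(float);w=np.clip(g-100,0,None)
    y,x=np.mgrid[200:218,340:362];print(f,(w*x).sum()/w.sum(),(w*y).sum()/w.sum(),g.max())
c=pickle.load(open("c7.pkl","rb"));im=cv2.imread("pics/wrist7.png")
print([(r,int(im[r,277].mean())) for r in range(74,112,1)])
E
```

```text
expected zoom-px dot off/on (np.float64(438.6476093706352), np.float64(233.89936550868944)) (np.float64(438.90965084234574), np.float64(241.49215351702068))
scene0 350.0 208.0 102.0
scene7 350.1309523809524 210.28571428571428 123.0
[(74, 94), (75, 95), (76, 95), (77, 96), (78, 94), (79, 94), (80, 95), (81, 94), (82, 86), (83, 79), (84, 70), (85, 52), (86, 74), (87, 85), (88, 129), (89, 154), (90, 160), (91, 159), (92, 157), (93, 153), (94, 155), (95, 153), (96, 153), (97, 144), (98, 126), (99, 101), (100, 65), (101, 50), (102, 70), (103, 90), (104, 87), (105, 91), (106, 89), (107, 87), (108, 87), (109, 110), (110, 165), (111, 165)]
```

```bash
python3 - <<'E'
from h import *
import pickle
c=pickle.load(open("c7.pkl","rb"))
print(wz(c,277,99.5,.086),wz(c,277,84,.1)); print(robot.hand_in())
E
```

```text
[ 0.56170434 -0.0760437   0.086     ] [ 0.57247611 -0.07489845  0.1       ]
the job is handed in; nothing more can be done
None
```

The tray is shut with the brush in it, the switch is on, and I handed the job in at about 13.5 s of the 38 s allowed.

- **Tray:** I pushed the panel at its centre with the closed fingertips, at about 8 mm/s over the last stretch, until it stopped hard at about 11 N. In the last picture its face is at x = 0.562, about 11 mm ahead of the unit's front edge. The panel is 10 mm thick, so it is fully shut. It had not moved back after I pressed the switch.
- **Brush:** It lay untouched in the tray in the last picture where I could see it. It is hidden now that the tray is shut, so I could not check it again.
- **Switch:** I pressed the half with the white dot until it stopped hard at 12 N, with the tool at z = 0.134 (0.1345 expected). In the scene view the dot sits about 2.3 pixels lower than before, where about 1.9 was expected for fully on.
- **Other checks:** In the views I compared, nothing else near the unit had moved. The record was not in those last views, but the arm never went near it. The arm ended clear of everything, with the wrist force near zero.
- **Disagreements:** The views differed by about 2.5 mm on the dot and up to about 6 mm on the unit's x position. Where the tray stopped agreed with the top view.

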